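# Find a centrifuge rotor's heavy side and hold it down

### The job

The three-armed centrifuge rotor on the balancing stand has a heavy side that cannot be seen. Turn it by its pins and let it swing free to find out by feel which side is heavy; the bearing drags, so the rotor stops some way short of the bottom, on whichever side it came from: try it from both sides and split the difference. Then take hold of a pin, turn the heavy side straight down and finish while still gripping that pin, holding the rotor still; leave the bottles and the timer beside it alone.

Things in the scene. Friction and masses are not known exactly. Their poses are not given: they have to be found in the camera images.
- axle (a point): on the shaft's axis, in the plane of the pin centres, 140 mm above the worktop and 57 mm in front of the middle of the fixed grey stand (foot 85 x 110 x 18 mm, column and bearing behind the rotor). Axes: x level along the shaft, away from the robot; y left; z up. In front of the rotor's face (-x) there are only its pins, so open fingers can come in and go out level along x
- spider: the rotor, plain aluminium: disc of 80 mm diameter, 12 mm thick, with three arms, 154 mm over all, turning freely about its local x axis (its origin is on the shaft axis, 57 mm behind the axle point). The hidden unbalance pulls its heavy side down with 0.12 to 0.18 N m at most, at an unknown angle that changes every time. Dry drag 0.06 N m: let go, it creeps 1 to 4 s and stops 20 to 31 degrees from the bottom (or the top)
- pin_0 (a point): centre (the point to grasp) of one of the rotor's three identical pins: smooth level steel pins, 14 mm in diameter, 42 mm long, parallel to the shaft, sticking out of 24 mm round bosses on the rotor's face towards the robot. They stand 120 degrees apart on a circle of 65 mm radius about the shaft. Which pin is nearest the heavy side is unknown and changes every time
- pin_1 (a point): centre of the second pin, alike, 120 degrees clockwise of pin_0 as seen from the robot
- pin_2 (a point): centre of the third pin, alike, 240 degrees clockwise of pin_0 as seen from the robot
- bottle: brown bottle with dark cap, 42 x 43 x 75 mm, standing on the worktop, origin at its underside; leave alone
- small_bottle: small white bottle with blue cap, 38 x 39 x 68 mm, standing on the worktop, origin at its underside; leave alone
- timer: small white bench timer, 66 x 62 x 18 mm, origin at its underside; leave alone

How it is judged (in metres and radians):
On the way:
1. The rotor has been let go and has come to rest by itself with its heavy side low (within 37 degrees of straight down) (angle between heavy_side's own z axis and vertical below 0.65 rad and contact force between each of the fingers, the arm and spider below 0.1 N and angular speed of spider below 0.08 rad/s), for 0.2 s.
At the end, for the whole second after the job is handed in: The rotor is held still between the fingers (more than 3 N of contact) with its heavy side within 0.22 rad (12.6 degrees) of straight down (angle between heavy_side's own z axis and vertical below 0.22 rad and contact force between the fingers and spider above 3 N and angular speed of spider below 0.1 rad/s); the arm keeps its last pose, push and grip.
It fails at once if the bottle is moved by more than 15 mm (distance of bottle from where it was at the start of the episode above 0.015 m).
It fails at once if the small bottle is moved by more than 15 mm (distance of small_bottle from where it was at the start of the episode above 0.015 m).
It fails at once if the timer is moved by more than 15 mm (distance of timer from where it was at the start of the episode above 0.015 m).
It also fails if it takes over 58 s, if anything falls off the work surface, if the arm or the gripper's body presses on something with over 40 N, if the wrist force passes 120 N, or if a joint passes its speed limit or range.

### The arm

A 6-joint arm with a two-finger parallel gripper is mounted at the origin on a cart in front of the work surface, level with it; the furniture and walls round the work are solid. World frame = base frame: x ahead of the robot, y to its left, z up, the work surface at z = 0. Lengths are in mm, angles in degrees, forces in N, time in s.
With the tool pointing down it reaches from about 325 to 850 mm from the base axis. Payload 15.5 kg.
Tool frame: the origin (TCP) lies midway between the tips of the shut fingers; the grasp point (between the pads) lies 19 mm behind it; z points along the fingers, x is the direction in which the jaws open and shut, and the axes are right-handed (so a half turn about z gives the same grasp; the last joint's range is limited). The gripper opens to 91 mm and grips with 3 to 60 N. Pads are 32 mm wide; open, the fingers measure 118 mm over their backs; the gripper's body (76 mm by 178 mm) begins 60 mm behind the grasp point.
Start: joints at [68.612, 28.281, 77.091, -0, 74.628, -5.472], TCP at [171.396, 601.041, 213.915] pointing down, gripper open.
Joint ranges: [-166.48, 166.48], [-47.26, 123.95], [12.59, 153.08], [-70.14, 250.14], [6.76, 159.57], [-176.63, 176.63]. Speed limits (degrees/s): [108.29, 108.29, 147.25, 172.46, 172.46, 172.46].

### API

Orientations are given as a 3x3 rotation matrix whose columns are the frame's x, y, z axes.
In Python, from cell import get_obs, eyes, ticket gives the robot as it stands.
- The arm moves only by the tool send_rows, never from a script. Its argument "steps" is a list of rows, each an object of numbers: "dx", "dy", "dz": the shift along the tool's x, y, z in m; "rx", "ry", "rz": the turn, a rotation vector about the tool's x, y, z in degrees; "fingers": the finger opening in m, from 0 to 0.0912. A call has exactly 10 rows; each row shifts and turns the commanded pose from where the row before left it, along the tool's axes as they then stand; what a row does not reach is not made up. A row lasts 1/8 s, in which the tool goes at most 62.5 mm and 10.7 degrees, less where a joint would pass 70% of its speed; a pose out of reach is approached as far as the arm can. A call is refused whole if a number of a shift passes 0.0625 or a number of a turn 10.7, either way. A call with a gripper value outside its range is refused whole. The fingers move at their own pace and stop on an object; "force" is the grip in N (left out, the last holds). Time passes only in rows, so rows that do not move let the fingers close, or fill a call up. It gives the time, the measured TCP pose, the force and the opening at its end, in the units of the state.
- get_obs(): the state, without advancing time (a new reading comes with each control period).
- eyes.read_camera(name): name is "scene" or "top" or "wrist"; returns the picture (420x560x3 uint8, blue, green, red); there is no depth.
- eyes.camera_model(name): a dict with "fovy" (degrees; the focal length in pixels is half the picture's height over the tangent of half this angle, whatever the lens; pixels are square), "cx", "cy" (the principal point, pixels), "D" ([k1, k2, p1, p2, k3] as OpenCV has them; the pictures are not rectified), "rvec" (rotation vector, rad) and "tvec" (3), from world to camera coordinates, as OpenCV has them. Camera axes: x right, y down, z forward; pixel columns grow to the right and rows downward; lengths in mm; the calibration is good to about 2 mm. A picture is of the moment at which its call begins: read the wrist's pose just before it. camera_model takes no time and is no camera call; for the wrist camera it gives the pose at the moment of the call.
- ticket.hand_in(): hands the job in, once; it reports no verdict.
The state is a dict: "time_s": time; "q": joint angles; "qvel": joint speeds; "joint_efforts": joint torques, N m; "ee_pos": TCP position; "tcp_rot": TCP orientation; "contact_force": force on the tool from outside, world axes, zero at the start; "moment": the same for the moment, N m; "width": opening from 0.0 (shut) to 1.0 (fully open).
Only numpy, scipy, OpenCV 4.12 (cv2) and the standard library are available. Lean on these libraries where they do the work, as an engineer would, in place of code of your own. Each camera call takes 0.05 s, during which the arm holds its last target. There are 200 camera calls.

## Working session

There is one attempt and no reset: what is moved stays moved. The work goes in short steps, Python scripts to look and compute and a tool call to move; the robot and the scene stay as the last step left them, time stands still between calls to the robot, and variables do not carry over. Pictures are saved under pics/ and viewed, about 8 in all and at most 12, crops included, and the job is handed in when it is done.

Besides the shell and the picture viewer there is one more tool, called in YAML: its name, and indented under it one key for each argument. send_rows: Moves the arm, as the interface text tells. Its arguments: {"type":"object","properties":{"steps":{"type":"array","items":{"type":"object","properties":{"dx":{"type":"number"},"dy":{"type":"number"},"dz":{"type":"number"},"rx":{"type":"number"},"ry":{"type":"number"},"rz":{"type":"number"},"fingers":{"type":"number"}}}},"force":{"type":"number"}},"required":["steps"]}

```bash
mkdir -p pics; ls; python3 - <<'E'
from cell import get_obs, eyes
import cv2, numpy as np
o=get_obs(); print(o['time_s'],o['ee_pos'],np.round(o['tcp_rot'],3).tolist())
for n in ['scene','top']:
    m=eyes.camera_model(n); print(n,m)
    cv2.imwrite(f'pics/{n}0.png',eyes.read_camera(n))
E
```

```text
pics
0.0 [171.24792255 600.63471319 213.30822918] [[0.274, 0.962, -0.0], [0.962, -0.274, -0.001], [-0.001, -0.0, -1.0]]
scene {'fovy': 43.93720540545498, 'cx': 276.23523310908917, 'cy': 210.85655836798145, 'D': array([-0.14226906,  0.        ,  0.        ,  0.        ,  0.        ]), 'rvec': array([ 0.88078588, -2.57593556,  1.01120613]), 'tvec': array([184.83788892, 514.70877713, 623.77653517])}
top {'fovy': 44.868973461327, 'cx': 278.1549739096581, 'cy': 201.3504450101222, 'D': array([-0.13111763,  0.        ,  0.        ,  0.        ,  0.        ]), 'rvec': array([ 2.15084719, -2.1516646 ,  0.10775383]), 'tvec': array([-304.00530259,  508.58436786, 1095.14812803])}
```

View pics/scene0.png

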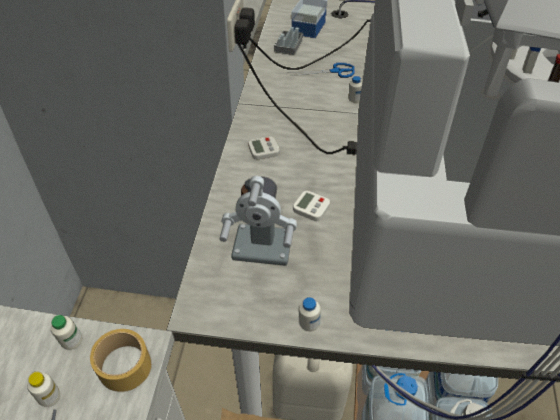

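View pics/top0.png

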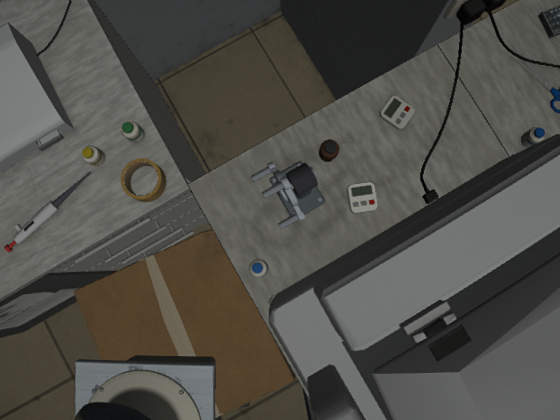

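The rotor is in both views: scene around (260,215), top around (290,195). It has one pin up and two lower pins. I'll enlarge both.

```bash
cat > h.py <<'E'
import cv2, numpy as np
from cell import get_obs, eyes
def K(m):
    f=210/np.tan(np.radians(m['fovy']/2)); return np.array([[f,0,m['cx']],[0,f,m['cy']],[0,0,1.]])
def ray(m,uv):
    p=cv2.undistortPoints(np.array([[uv]],float),K(m),m['D'])[0,0]
    R=cv2.Rodrigues(np.array(m['rvec']))[0]; c=-R.T@np.array(m['tvec']).ravel(); d=R.T@np.r_[p,1]
    return c,d/np.linalg.norm(d)
def proj(m,P): return cv2.projectPoints(np.array(P,float).reshape(-1,1,3),np.array(m['rvec']),np.array(m['tvec']),K(m),m['D'])[0][:,0]
def tri(rays):
    A=sum(np.eye(3)-np.outer(d,d) for c,d in rays); b=sum((np.eye(3)-np.outer(d,d))@c for c,d in rays)
    return np.linalg.solve(A,b)
E
python3 - <<'E'
import cv2, numpy as np
a=cv2.imread('pics/scene0.png')[165:275,210:310]; b=cv2.imread('pics/top0.png')[130:240,240:340]
f=lambda x: cv2.resize(x,None,fx=4,fy=4,interpolation=cv2.INTER_CUBIC)
cv2.imwrite('pics/c0.png',np.hstack([f(a),f(b)]))
from h import *
m=eyes.camera_model('top')
for uv in [(330,148),(362,200),(257,268),(190,183),(285,300)]:
    c,d=ray(m,uv); print(uv,(c-d*c[2]/d[2]).round())
print('base',proj(m,[0,0,0]),'cam',c)
E
```

```text
(330, 148) [ 635. -422.    0.]
(362, 200) [ 515. -493.    0.]
(257, 268) [ 362. -257.    0.]
(190, 183) [ 554. -102.    0.]
(285, 300) [ 291. -319.    0.]
base [[142.38229331 428.49076904]] cam [ 375.33927818 -325.25159689 1141.82246017]
```

View pics/c0.png

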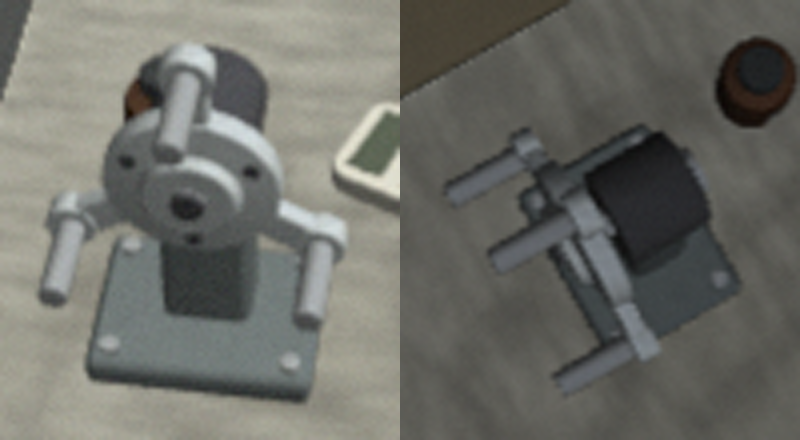

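```bash
cat >> h.py <<'E'
from scipy.optimize import least_squares
# pin i at angle th+... ; angle a measured from up, clockwise as seen from the robot (toward -y local)
def pinpt(p,k,s):
    x,y,yaw,a=p; a=a-k*0+np.radians(120)*k; c,sn=np.cos(yaw),np.sin(yaw)
    ax=np.array([c,sn,0]); ly=np.array([-sn,c,0])
    return np.array([x,y,140])+ax*s+65*(np.cos(a)*np.array([0,0,1])-np.sin(a)*ly)
E
cat > fit0.py <<'E'
from h import *
S={0:[(172,150),(182,92)],2:[(52,292),(68,228)],1:[(310,318),(321,250)]}
T={0:[(495,260),(560,222)],2:[(455,192),(515,160)],1:[(562,383),(628,348)]}
ms,mt=eyes.camera_model('scene'),eyes.camera_model('top')
def res(p):
    r=[]
    for k in S:
        for j,s in enumerate((-21,19)):
            P=pinpt(p,k,s); u=S[k][j]; v=T[k][j]
            r+=list(proj(ms,P)[0]-[210+u[0]/4,165+u[1]/4]); r+=list(proj(mt,P)[0]-[240+(v[0]-400)/4,130+v[1]/4])
    return np.array(r)
r=least_squares(res,[520,-360,-.4,0]); p=r.x
print(p[:2],np.degrees(p[2:]),r.fun.round(1)); 
for k in range(3): print(k,pinpt(p,k,0).round(1))
for n,u,z in (('bottle',(330,148),75),('small',(258,268),68),('timer',(362,198),18)):
    c,d=ray(mt,u); print(n,(c+d*(z-c[2])/d[2]).round())
E
python3 fit0.py
```

```text
[ 508.87544989 -299.26420616] [-59.87269571  -0.95372004] [-0.6  1.3 -0.1 -0.   0.9 -1.6  2.2 -1.3  0.5  1.6 -1.   0.5  1.   0.7
  0.7 -1.1 -0.1  1.1 -0.5 -0.2 -0.2  0.8  0.  -1.3]
0 [ 509.8 -298.7  205. ]
1 [ 459.7 -327.8  108.4]
2 [ 557.1 -271.3  106.6]
bottle [ 618. -416.   75.]
small [ 363. -263.   68.]
timer [ 517. -491.   18.]
```

```bash
python3 - <<'E'
from h import *
from scipy.spatial.transform import Rotation as Ro
z=np.array([.5,-.866,0])
for j1 in (-25,-15):
 for f in (105,120,135):
  for s in (1,-1):
    x=s*np.array([.866,.5,0]); R=np.c_[x,np.cross(z,x),z]
    M=(Ro.from_euler('z',j1,degrees=True)*Ro.from_euler('y',f,degrees=True)).inv()*Ro.from_matrix(R)
    a=M.as_euler('ZYZ',degrees=True); print(j1,f,s,'j4',a[0]%360-360,'j5',a[1],'j6',(a[2]-180+180)%360-180)
o=get_obs(); R0=np.array(o['tcp_rot']); d=np.array([434,-169,230])-o['ee_pos']; print('tool shift',R0.T@d, o['q'])
c,_=ray(eyes.camera_model('wrist'),(280,210)); print('wristcam in tool',R0.T@(c-o['ee_pos']), 'dir',R0.T@_)
print('scene cam',ray(eyes.camera_model('scene'),(280,210))[0])
E
```

```text
-25 105 1 j4 -110.28642444203837 j5 37.69778695271916 j6 25.040271141186736
-25 105 -1 j4 -110.28642444203837 j5 37.69778695271914 j6 -154.95972885881324
-25 120 1 j4 -125.5303774267758 j5 44.81284167207609 j6 45.18838909362876
-25 120 -1 j4 -125.5303774267758 j5 44.8128416720761 j6 -134.81161090637124
-25 135 1 j4 -135.28166006199183 j5 54.603377763023936 j6 60.16288210934533
-25 135 -1 j4 -135.28166006199183 j5 54.60337776302395 j6 -119.83711789065471
-15 105 1 j4 -104.51117177849517 j5 46.919802301266884 j6 20.753812142948732
-15 105 -1 j4 -104.51117177849517 j5 46.919802301266884 j6 -159.24618785705132
-15 120 1 j4 -116.56563340617726 j5 52.23819235779229 j6 39.23187702690831
-15 120 -1 j4 -116.56563340617726 j5 52.2381923577923 j6 -140.7681229730917
-15 135 1 j4 -125.26507584400423 j5 59.999579817322505 j6 54.735953400049084
-15 135 -1 j4 -125.26507584400423 j5 59.999579817322505 j6 -125.26404659995094
tool shift [-668.16730467  463.73996401  -15.92383492] [ 6.86096396e+01  2.83092617e+01  7.71236676e+01  6.02572020e-04
  7.46281355e+01 -5.47246882e+00]
wristcam in tool [-8.54936524e-02 -6.85441644e+01 -1.69940398e+02] dir [0.00388186 0.25279414 0.9675123 ]
scene cam [116.92922794 150.30208473 807.41821582]
```

send_rows:
  steps:
    - {"dx": -0.05, "dy": 0.035, "fingers": 0.06}
    - {"dx": -0.05, "dy": 0.035}
    - {"dx": -0.05, "dy": 0.035}
    - {"dx": -0.05, "dy": 0.035}
    - {"dx": -0.05, "dy": 0.035}
    - {"dx": -0.05, "dy": 0.035}
    - {"dx": -0.05, "dy": 0.035}
    - {"dx": -0.05, "dy": 0.035}
    - {"dx": -0.05, "dy": 0.035, "rx": -4, "ry": -4}
    - {"dx": -0.05, "dy": 0.035, "rx": -4, "ry": -4}
  force: 20

```text
invalid input
```

```bash
cat >> h.py <<'E'
from scipy.spatial.transform import Rotation as Ro
def st():
    o=get_obs(); print('t',round(o['time_s'],2),'p',np.round(o['ee_pos'],1),'q',np.round(o['q'],1),'w',round(o['width']*91.2,1),'F',np.round(o['contact_force'],1)); print(np.round(o['tcp_rot'],3).tolist()); return o
def tgt(yaw,roll=0):
    z=np.array([np.cos(yaw),np.sin(yaw),0]); x=np.array([-np.sin(yaw),np.cos(yaw),0]); R=np.c_[x,np.cross(z,x),z]
    return R@Ro.from_euler('z',roll,degrees=True).as_matrix()
E
python3 -c "
from h import *
st()"
```

```text
t 0.1 p [171.3 600.7 213.4] q [68.6 28.3 77.1  0.  74.6 -5.5] w 91.6 F [ 1.1  0.4 -0.5]
[[0.274, 0.962, -0.0], [0.962, -0.274, -0.001], [-0.001, -0.0, -1.0]]
```

send_rows:
  steps:
    - {"dx": -0.05, "dy": 0.035, "dz": 0, "rx": 0, "ry": 0, "rz": 0, "fingers": 0.06}
    - {"dx": -0.05, "dy": 0.035, "dz": 0, "rx": 0, "ry": 0, "rz": 0, "fingers": 0.06}
    - {"dx": -0.05, "dy": 0.035, "dz": 0, "rx": 0, "ry": 0, "rz": 0, "fingers": 0.06}
    - {"dx": -0.05, "dy": 0.035, "dz": 0, "rx": 0, "ry": 0, "rz": 0, "fingers": 0.06}
    - {"dx": -0.05, "dy": 0.035, "dz": 0, "rx": 0, "ry": 0, "rz": 0, "fingers": 0.06}
    - {"dx": -0.05, "dy": 0.035, "dz": 0, "rx": 0, "ry": 0, "rz": 0, "fingers": 0.06}
    - {"dx": -0.05, "dy": 0.035, "dz": 0, "rx": 0, "ry": 0, "rz": 0, "fingers": 0.06}
    - {"dx": -0.05, "dy": 0.035, "dz": 0, "rx": 0, "ry": 0, "rz": 0, "fingers": 0.06}
    - {"dx": -0.05, "dy": 0.035, "dz": 0, "rx": -4, "ry": -4, "rz": 0, "fingers": 0.06}
    - {"dx": -0.05, "dy": 0.035, "dz": 0, "rx": -4, "ry": -4, "rz": 0, "fingers": 0.06}
  force: 20

```text
time_s: 1.35
ee_pos: [370.5, 23.9, 219.9]
tcp_rot: [[0.282, 0.955, 0.096], [0.949, -0.263, -0.174], [-0.141, 0.14, -0.98]]
contact_force: [0.4, -0.4, -0.8]
width: 0.653
```

```bash
python3 -c "
from h import *
st()"
```

```text
t 1.35 p [370.5  23.9 219.9] q [  4.3   5.6 112.5 -12.4  57.7 -63.4] w 59.5 F [ 0.4 -0.4 -0.8]
[[0.282, 0.955, 0.096], [0.949, -0.263, -0.174], [-0.141, 0.14, -0.98]]
```

```bash
cat >> h.py <<'E'
YAW=np.radians(-59.9)
def grip_R(yaw,tilt=30,roll=0):
    a=np.array([np.cos(yaw),np.sin(yaw),0]); x=np.array([-np.sin(yaw),np.cos(yaw),0]); t=np.radians(tilt)
    z=np.sin(t)*a-np.cos(t)*np.array([0,0,1]); R=np.c_[x,np.cross(z,x),z]
    return Ro.from_rotvec(np.radians(roll)*a).as_matrix()@R
def rows(P,R,n,o=None):
    o=o or get_obs(); R0=np.array(o['tcp_rot']); w=Ro.from_matrix(R0.T@R).as_rotvec(); d=(np.array(P)-o['ee_pos'])/n
    for i in range(n): print((Ro.from_rotvec(w*i/n).as_matrix().T@R0.T@d/1000).round(4), np.degrees(w/n).round(2) if i==0 else '')
E
python3 -c "
from h import *
st(); R=grip_R(YAW); print(R.round(3).tolist()); rows(np.array([509.8,-298.7,205])-61*R[:,2],R,8)"
```

```text
t 1.35 p [370.5  23.9 219.9] q [  4.3   5.6 112.5 -12.4  57.7 -63.4] w 59.5 F [ 0.4 -0.4 -0.8]
[[0.282, 0.955, 0.096], [0.949, -0.263, -0.174], [-0.141, 0.14, -0.98]]
[[0.865, 0.434, 0.251], [0.502, -0.749, -0.433], [0.0, 0.5, -0.866]]
[-0.0314  0.0252  0.0033] [-2.21 -0.86  5.45]
[-0.0288  0.0279  0.0048] 
[-0.026   0.0303  0.0063] 
[-0.0229  0.0323  0.0079] 
[-0.0196  0.034   0.0095] 
[-0.0162  0.0353  0.0111] 
[-0.0126  0.0363  0.0127] 
[-0.0089  0.0368  0.0143]
```

send_rows:
  steps:
    - {"dx": -0.0314, "dy": 0.0252, "dz": 0.0033, "rx": -2.21, "ry": -0.86, "rz": 5.45, "fingers": 0.06}
    - {"dx": -0.0288, "dy": 0.0279, "dz": 0.0048, "rx": -2.21, "ry": -0.86, "rz": 5.45, "fingers": 0.06}
    - {"dx": -0.026, "dy": 0.0303, "dz": 0.0063, "rx": -2.21, "ry": -0.86, "rz": 5.45, "fingers": 0.06}
    - {"dx": -0.0229, "dy": 0.0323, "dz": 0.0079, "rx": -2.21, "ry": -0.86, "rz": 5.45, "fingers": 0.06}
    - {"dx": -0.0196, "dy": 0.034, "dz": 0.0095, "rx": -2.21, "ry": -0.86, "rz": 5.45, "fingers": 0.06}
    - {"dx": -0.0162, "dy": 0.0353, "dz": 0.0111, "rx": -2.21, "ry": -0.86, "rz": 5.45, "fingers": 0.06}
    - {"dx": -0.0126, "dy": 0.0363, "dz": 0.0127, "rx": -2.21, "ry": -0.86, "rz": 5.45, "fingers": 0.06}
    - {"dx": -0.0089, "dy": 0.0368, "dz": 0.0143, "rx": -2.21, "ry": -0.86, "rz": 5.45, "fingers": 0.06}
    - {"dx": 0, "dy": 0, "dz": 0, "rx": 0, "ry": 0, "rz": 0, "fingers": 0.06}
    - {"dx": 0, "dy": 0, "dz": 0, "rx": 0, "ry": 0, "rz": 0, "fingers": 0.06}

```text
time_s: 2.6
ee_pos: [494.0, -269.6, 256.3]
tcp_rot: [[0.864, 0.437, 0.249], [0.503, -0.75, -0.429], [-0.0, 0.496, -0.868]]
contact_force: [-0.3, 0.4, -0.2]
width: 0.657
```

```bash
python3 -c "
from h import *
st()
m=eyes.camera_model('wrist'); a=eyes.read_camera('wrist'); b=eyes.read_camera('scene')
cv2.imwrite('pics/w1.png',a); cv2.imwrite('pics/s1.png',b)
import json; json.dump({k:np.array(v).tolist() for k,v in m.items()},open('m1.json','w'))
b=cv2.resize(b[110:290,180:360],(600,600),interpolation=cv2.INTER_CUBIC)
cv2.imwrite('pics/v1.png',cv2.resize(np.hstack([cv2.resize(a,(800,600)),b]),(800,343)))
a=cv2.resize(a,(800,600)); cv2.imwrite('pics/w1b.png',a)
"
```

```text
t 2.6 p [ 494.  -269.6  256.3] q [-24.3  12.3 104.2 -25.8  41.5 -38.3] w 59.9 F [-0.3  0.4 -0.2]
[[0.864, 0.437, 0.249], [0.503, -0.75, -0.429], [-0.0, 0.496, -0.868]]
```

View pics/v1.png

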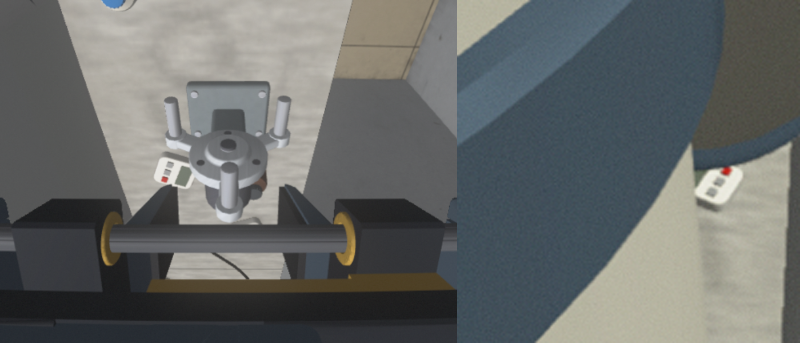

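View pics/w1b.png

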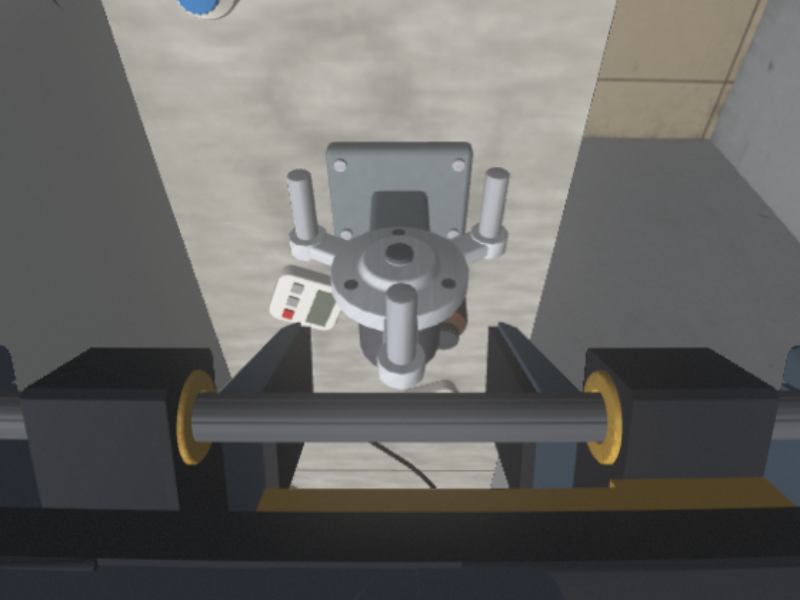

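The wrist view, 800x600, shows the rotor clearly. The top pin's tip is at (401,294) and its root at (401,362). The side pins' tips are at (300,177) and (496,176), with roots at (306,236) and (490,232). The arm hides the rotor from the scene camera.

```bash
cat > fit1.py <<'E'
from h import *
import json; m=json.load(open('m1.json')); m={k:np.array(v) for k,v in m.items()}
W={0:[(401,294),(401,362)],1:[(300,177),(306,236)],2:[(496,176),(490,232)]}
def res(p):
    r=[]
    for k in W:
        for j,s in enumerate((-21,18)): r+=list(proj(m,pinpt(p,k,s))[0]-np.array(W[k][j])*.7)
    return np.array(r)
r=least_squares(res,[509,-299,-1.045,0]); p=r.x
print(p[:2],np.degrees(p[2:]),r.fun.round(1),pinpt(p,0,0))
np.save('p.npy',p)
R=grip_R(p[2]); print((R.T@np.array(get_obs()['tcp_rot'])).round(3))
rows(pinpt(p,0,-4)+19*R[:,2],R,4)
E
python3 fit1.py
```

```text
[ 512.77994424 -299.82598421] [-59.59799     -0.80650215] [ 0.   2.6  0.1 -4.5 -1.   1.5  0.7 -1.2  0.8  0.7 -0.5  0.1] [ 513.5690568  -299.3629774   204.99356065]
[[ 1.    -0.003 -0.002]
 [ 0.003  1.    -0.004]
 [ 0.002  0.004  1.   ]]
[0.0004 0.0005 0.0199] [-0.05  0.02 -0.04]
[0.0004 0.0005 0.0199] 
[0.0004 0.0005 0.0199] 
[0.0004 0.0005 0.0199]
```

send_rows:
  steps:
    - {"dx": 0.0004, "dy": -0.0004, "dz": 0.02, "rx": 0, "ry": 0, "rz": 0, "fingers": 0.06}
    - {"dx": 0.0004, "dy": -0.0004, "dz": 0.02, "rx": 0, "ry": 0, "rz": 0, "fingers": 0.06}
    - {"dx": 0.0004, "dy": -0.0004, "dz": 0.02, "rx": 0, "ry": 0, "rz": 0, "fingers": 0.05}
    - {"dx": 0.0004, "dy": -0.0004, "dz": 0.018, "rx": 0, "ry": 0, "rz": 0, "fingers": 0.04}
    - {"dx": 0, "dy": 0, "dz": 0, "rx": 0, "ry": 0, "rz": 0, "fingers": 0.03}
    - {"dx": 0, "dy": 0, "dz": 0, "rx": 0, "ry": 0, "rz": 0, "fingers": 0.005}
    - {"dx": 0, "dy": 0, "dz": 0, "rx": 0, "ry": 0, "rz": 0, "fingers": 0.005}
    - {"dx": 0, "dy": 0, "dz": 0, "rx": 0, "ry": 0, "rz": 0, "fingers": 0.005}
    - {"dx": 0, "dy": 0, "dz": 0, "rx": 0, "ry": 0, "rz": 0, "fingers": 0.005}
    - {"dx": 0, "dy": 0, "dz": 0, "rx": 0, "ry": 0, "rz": 0, "fingers": 0.005}
  force: 25

```text
time_s: 3.95
ee_pos: [514.8, -301.4, 188.9]
tcp_rot: [[0.865, 0.435, 0.251], [0.503, -0.75, -0.43], [0.001, 0.498, -0.867]]
contact_force: [-2.9, 3.9, 7.4]
width: 0.146
```

```bash
cat > arc.py <<'E'
# arc rows: from pin angle a0 to a1 (deg, clockwise from up), n rows, fixed orientation
import sys; from h import *
a0,a1,n=map(float,sys.argv[1:4]); p=np.load('p.npy'); R=np.array(get_obs()['tcp_rot']); A=np.radians(np.linspace(a0,a1,int(n)+1))
P=[pinpt([*p[:3],a],0,0) for a in A]
for d in np.diff(P,axis=0): print((R.T@d/1000).round(4))
E
python3 -c "
from h import *
o=st(); g=np.array(o['ee_pos'])-19*np.array(o['tcp_rot'])[:,2]; print(g, pinpt(np.load('p.npy'),0,-8))"; python3 arc.py 0 60 7;python3 arc.py 60 0 7
```

```text
t 3.95 p [ 514.8 -301.4  188.9] q [-26.9  20.3 105.8 -30.7  31.9 -33.9] w 13.3 F [-2.9  3.9  7.4]
[[0.865, 0.435, 0.251], [0.503, -0.75, -0.43], [0.001, 0.498, -0.867]]
[ 510.0745156  -293.23149472  205.39410942] [ 509.52054463 -292.46301007  204.99356065]
[-0.0097 -0.0003  0.0006]
[-0.0095 -0.001   0.0019]
[-0.009  -0.0017  0.0031]
[-0.0084 -0.0024  0.0042]
[-0.0076 -0.003   0.0053]
[-0.0066 -0.0035  0.0062]
[-0.0055 -0.004   0.007 ]
[ 0.0055  0.004  -0.007 ]
[ 0.0066  0.0035 -0.0062]
[ 0.0076  0.003  -0.0053]
[ 0.0084  0.0024 -0.0042]
[ 0.009   0.0017 -0.0031]
[ 0.0095  0.001  -0.0019]
[ 0.0097  0.0003 -0.0006]
```

send_rows:
  steps:
    - {"dx": -0.0097, "dy": -0.0003, "dz": 0.0006, "rx": 0, "ry": 0, "rz": 0, "fingers": 0.005}
    - {"dx": -0.0095, "dy": -0.001, "dz": 0.0019, "rx": 0, "ry": 0, "rz": 0, "fingers": 0.005}
    - {"dx": -0.009, "dy": -0.0017, "dz": 0.0031, "rx": 0, "ry": 0, "rz": 0, "fingers": 0.005}
    - {"dx": -0.0084, "dy": -0.0024, "dz": 0.0042, "rx": 0, "ry": 0, "rz": 0, "fingers": 0.005}
    - {"dx": -0.0076, "dy": -0.003, "dz": 0.0053, "rx": 0, "ry": 0, "rz": 0, "fingers": 0.005}
    - {"dx": -0.0066, "dy": -0.0035, "dz": 0.0062, "rx": 0, "ry": 0, "rz": 0, "fingers": 0.005}
    - {"dx": -0.0055, "dy": -0.004, "dz": 0.007, "rx": 0, "ry": 0, "rz": 0, "fingers": 0.005}
    - {"dx": 0, "dy": 0, "dz": 0, "rx": 0, "ry": 0, "rz": 0, "fingers": 0.005}
    - {"dx": 0, "dy": 0, "dz": 0, "rx": 0, "ry": 0, "rz": 0, "fingers": 0.06}
    - {"dx": 0, "dy": 0, "dz": 0, "rx": 0, "ry": 0, "rz": 0, "fingers": 0.06}

```text
time_s: 5.2
ee_pos: [466.3, -330.1, 155.9]
tcp_rot: [[0.865, 0.436, 0.25], [0.502, -0.75, -0.43], [0.0, 0.497, -0.868]]
contact_force: [0.5, 0.2, -0.6]
width: 0.332
```

```bash
python3 -c "
from h import *
o=st(); g=np.array(o['ee_pos'])-19*np.array(o['tcp_rot'])[:,2]; print(g, pinpt([*np.load('p.npy')[:3],np.radians(60)],0,-8))"
```

```text
t 5.2 p [ 466.3 -330.1  155.9] q [-33.5  21.3 112.3 -34.6  22.9 -34.3] w 30.3 F [ 0.5  0.2 -0.6]
[[0.865, 0.436, 0.25], [0.502, -0.75, -0.43], [0.0, 0.497, -0.868]]
[ 461.53737185 -321.89679938  172.36392703] [ 460.18011273 -321.4131963   172.5       ]
```

send_rows:
  steps:
    - {"dx": 0, "dy": 0, "dz": -0.055, "rx": 0, "ry": 0, "rz": 0, "fingers": 0.06}
    - {"dx": 0, "dy": 0, "dz": -0.055, "rx": 0, "ry": 0, "rz": 0, "fingers": 0.06}
    - {"dx": 0.028, "dy": 0, "dz": -0.01, "rx": 0, "ry": 0, "rz": 0, "fingers": 0.06}
    - {"dx": 0.028, "dy": 0, "dz": 0, "rx": 0, "ry": 0, "rz": 0, "fingers": 0.06}
    - {"dx": 0, "dy": 0, "dz": 0, "rx": 0, "ry": 0, "rz": 0, "fingers": 0.06}
    - {"dx": 0, "dy": 0, "dz": 0, "rx": 0, "ry": 0, "rz": 0, "fingers": 0.06}
    - {"dx": 0, "dy": 0, "dz": 0, "rx": 0, "ry": 0, "rz": 0, "fingers": 0.06}
    - {"dx": 0, "dy": 0, "dz": 0, "rx": 0, "ry": 0, "rz": 0, "fingers": 0.06}
    - {"dx": 0, "dy": 0, "dz": 0, "rx": 0, "ry": 0, "rz": 0, "fingers": 0.06}
    - {"dx": 0, "dy": 0, "dz": 0, "rx": 0, "ry": 0, "rz": 0, "fingers": 0.06}

```text
time_s: 6.45
ee_pos: [484.5, -250.4, 259.9]
tcp_rot: [[0.865, 0.435, 0.25], [0.502, -0.75, -0.43], [0.0, 0.497, -0.868]]
contact_force: [0.1, 0.0, -0.1]
width: 0.653
```

```bash
cat > snap.py <<'E'
import sys; from h import *; import json
n=sys.argv[1]; st(); m=eyes.camera_model('wrist'); a=eyes.read_camera('wrist')
json.dump({k:np.array(v).tolist() for k,v in m.items()},open(f'm{n}.json','w')); cv2.imwrite(f'pics/w{n}.png',a)
if len(sys.argv)>2:
    p=np.load('p.npy'); b=cv2.resize(a,(800,600))
    cv2.imwrite(f'pics/v{n}.png',b)
    b0=a; 
    for i in range(int(sys.argv[2])):
        c=eyes.read_camera('wrist'); print(round(float(cv2.absdiff(a,c).mean()),3),end=' '); a=c
    cv2.imwrite(f'pics/w{n}e.png',a)
    cv2.imwrite(f'pics/v{n}.png',np.hstack([cv2.resize(x[:300],(400,214)) for x in (b0,a)]) if 0 else cv2.resize(np.hstack([b0[:300],a[:300]]),(800,214)))
E
python3 snap.py 2 10
```

```text
t 6.45 p [ 484.5 -250.4  259.9] q [-22.4  10.9 105.6 -26.7  42.3 -35.9] w 59.6 F [ 0.1  0.  -0.1]
[[0.865, 0.435, 0.25], [0.502, -0.75, -0.43], [0.0, 0.497, -0.868]]
1.069 1.055 1.044 1.035 1.03 1.024 1.019 1.017 1.013 1.015
```

View pics/v2.png

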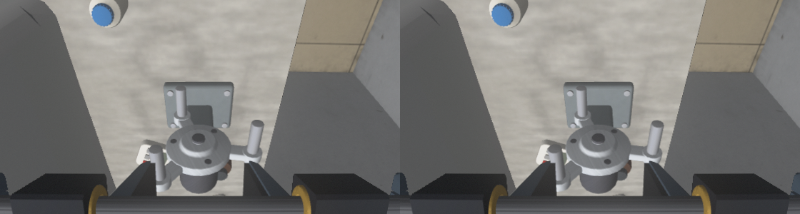

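```bash
cat > ang.py <<'E'
import sys,json; from h import *
def circ(p,k,s,r):
    c=pinpt(p,k,s); yaw=p[2]; ly=np.array([-np.sin(yaw),np.cos(yaw),0]); t=np.linspace(0,2*np.pi,24)
    return c+r*(np.cos(t)[:,None]*ly+np.sin(t)[:,None]*np.array([0,0,1]))
def angle(n,show=False):
    p=np.load('p.npy').copy(); m={k:np.array(v) for k,v in json.load(open(f"m{n.rstrip('e')}.json")).items()}
    a=cv2.GaussianBlur(cv2.imread(f'pics/w{n}.png'),(3,3),0).astype(np.float32); g=np.zeros(a.shape[:2],np.float32)
    g=np.maximum(np.abs(cv2.Sobel(a,-1,1,0)),np.abs(cv2.Sobel(a,-1,0,1))).max(2); g=np.minimum(g,150); g[270:]=0
    best=[]
    for th in np.arange(-60,60,.5):
        p[3]=np.radians(th); M=np.zeros(g.shape,np.uint8)
        for k in range(3):
            for s0,s1,r in ((-21,21,7),(21,29,12)):
                h=cv2.convexHull(proj(m,np.r_[circ(p,k,s0,r),circ(p,k,s1,r)]).astype(np.float32)); cv2.polylines(M,[h.round().astype(int)],True,255,2)
        M[270:]=0; best.append((g[M>0].mean(),th))
    best.sort(reverse=True); return best[:4]+[best[len(best)//2]]
if __name__=='__main__':
    for n in sys.argv[1:]: print(n,[(round(float(s),1),float(t)) for s,t in angle(n)])
E
python3 ang.py 1 2 2e
```

```text
1 [(80.5, -0.5), (79.9, -1.0), (76.9, 0.0), (76.2, -1.5), (39.1, -53.0)]
2 [(74.3, 39.5), (73.9, 36.0), (73.5, 35.5), (73.4, 40.0), (40.4, -49.0)]
2e [(73.4, 36.0), (72.3, 35.5), (72.0, 36.5), (72.0, 40.5), (40.1, -54.5)]
```

```bash
cat > goto.py <<'E'
# approach pin at angle a: waypoint `back` mm behind along tool z
import sys; from h import *
a=float(sys.argv[1]); p=np.load('p.npy'); o=st(); R=np.array(o['tcp_rot']); G=pinpt([*p[:3],np.radians(a)],0,-8)+19*R[:,2]
print('tool shift total mm',(R.T@(G-o['ee_pos'])).round(1))
E
python3 goto.py 38; python3 arc.py 38 -60 10; python3 snap.py 3; python3 ang.py 3
```

```text
t 7.0 p [ 484.6 -250.3  259.9] q [-22.4  10.9 105.6 -26.7  42.3 -35.9] w 59.8 F [-0.2  0.4  0. ]
[[0.865, 0.436, 0.25], [0.502, -0.75, -0.43], [0.0, 0.497, -0.868]]
tool shift total mm [-40.6   8.5 103. ]
[ 0.0093  0.003  -0.0053]
[ 0.0102  0.0021 -0.0038]
[ 0.0108  0.0012 -0.0023]
[ 0.0111  0.0003 -0.0006]
[ 0.011  -0.0006  0.001 ]
[ 0.0107 -0.0016  0.0026]
[ 0.01   -0.0024  0.0042]
[ 0.009  -0.0032  0.0056]
[ 0.0078 -0.004   0.0068]
[ 0.0063 -0.0046  0.0079]
t 7.0 p [ 484.6 -250.3  259.9] q [-22.4  10.9 105.6 -26.7  42.3 -35.9] w 59.8 F [-0.2  0.4  0. ]
[[0.865, 0.436, 0.25], [0.502, -0.75, -0.43], [0.0, 0.497, -0.868]]
3 [(72.9, 36.0), (72.2, 40.5), (72.1, 35.5), (72.0, 36.5), (39.7, -55.0)]
```

Now I'll approach and grip the pin at about 38°.

send_rows:
  steps:
    - {"dx": -0.0206, "dy": 0.0045, "dz": 0.02, "rx": 0, "ry": 0, "rz": 0, "fingers": 0.06}
    - {"dx": -0.02, "dy": 0.004, "dz": 0.02, "rx": 0, "ry": 0, "rz": 0, "fingers": 0.06}
    - {"dx": 0, "dy": 0, "dz": 0.032, "rx": 0, "ry": 0, "rz": 0, "fingers": 0.06}
    - {"dx": 0, "dy": 0, "dz": 0.031, "rx": 0, "ry": 0, "rz": 0, "fingers": 0.06}
    - {"dx": 0, "dy": 0, "dz": 0, "rx": 0, "ry": 0, "rz": 0, "fingers": 0.06}
    - {"dx": 0, "dy": 0, "dz": 0, "rx": 0, "ry": 0, "rz": 0, "fingers": 0.03}
    - {"dx": 0, "dy": 0, "dz": 0, "rx": 0, "ry": 0, "rz": 0, "fingers": 0.005}
    - {"dx": 0, "dy": 0, "dz": 0, "rx": 0, "ry": 0, "rz": 0, "fingers": 0.005}
    - {"dx": 0, "dy": 0, "dz": 0, "rx": 0, "ry": 0, "rz": 0, "fingers": 0.005}
    - {"dx": 0, "dy": 0, "dz": 0, "rx": 0, "ry": 0, "rz": 0, "fingers": 0.005}

```text
time_s: 8.3
ee_pos: [478.3, -321.6, 175.0]
tcp_rot: [[0.865, 0.436, 0.249], [0.502, -0.75, -0.43], [-0.001, 0.497, -0.868]]
contact_force: [-5.7, -1.2, 7.7]
width: 0.15
```

send_rows:
  steps:
    - {"dx": 0.0093, "dy": 0.003, "dz": -0.0053, "rx": 0, "ry": 0, "rz": 0, "fingers": 0.005}
    - {"dx": 0.0102, "dy": 0.0021, "dz": -0.0038, "rx": 0, "ry": 0, "rz": 0, "fingers": 0.005}
    - {"dx": 0.0108, "dy": 0.0012, "dz": -0.0023, "rx": 0, "ry": 0, "rz": 0, "fingers": 0.005}
    - {"dx": 0.0111, "dy": 0.0003, "dz": -0.0006, "rx": 0, "ry": 0, "rz": 0, "fingers": 0.005}
    - {"dx": 0.011, "dy": -0.0006, "dz": 0.001, "rx": 0, "ry": 0, "rz": 0, "fingers": 0.005}
    - {"dx": 0.0107, "dy": -0.0016, "dz": 0.0026, "rx": 0, "ry": 0, "rz": 0, "fingers": 0.005}
    - {"dx": 0.01, "dy": -0.0024, "dz": 0.0042, "rx": 0, "ry": 0, "rz": 0, "fingers": 0.005}
    - {"dx": 0.009, "dy": -0.0032, "dz": 0.0056, "rx": 0, "ry": 0, "rz": 0, "fingers": 0.005}
    - {"dx": 0.0078, "dy": -0.004, "dz": 0.0068, "rx": 0, "ry": 0, "rz": 0, "fingers": 0.005}
    - {"dx": 0.0063, "dy": -0.0046, "dz": 0.0079, "rx": 0, "ry": 0, "rz": 0, "fingers": 0.005}

```text
time_s: 9.55
ee_pos: [561.6, -272.9, 156.0]
tcp_rot: [[0.865, 0.436, 0.249], [0.502, -0.75, -0.431], [-0.001, 0.498, -0.867]]
contact_force: [-5.3, -5.8, 5.2]
width: 0.145
```

```bash
python3 -c "
from h import *
o=st(); g=np.array(o['ee_pos'])-19*np.array(o['tcp_rot'])[:,2]; print(g, pinpt([*np.load('p.npy')[:3],np.radians(-60)],0,-8))"; 
```

```text
t 9.55 p [ 561.6 -272.9  156. ] q [-21.3  25.7 103.  -35.6  32.2 -24.2] w 13.3 F [-5.3 -5.8  5.2]
[[0.865, 0.436, 0.249], [0.502, -0.75, -0.431], [-0.001, 0.498, -0.867]]
[ 556.89292609 -264.72454667  172.52299853] [ 557.28275139 -264.43883746  172.5       ]
```

send_rows:
  steps:
    - {"dx": 0, "dy": 0, "dz": 0, "rx": 0, "ry": 0, "rz": 0, "fingers": 0.06}
    - {"dx": 0, "dy": 0, "dz": 0, "rx": 0, "ry": 0, "rz": 0, "fingers": 0.06}
    - {"dx": 0, "dy": 0, "dz": -0.06, "rx": 0, "ry": 0, "rz": 0, "fingers": 0.06}
    - {"dx": 0, "dy": 0, "dz": -0.06, "rx": 0, "ry": 0, "rz": 0, "fingers": 0.06}
    - {"dx": -0.028, "dy": 0, "dz": 0, "rx": 0, "ry": 0, "rz": 0, "fingers": 0.06}
    - {"dx": -0.028, "dy": 0, "dz": 0, "rx": 0, "ry": 0, "rz": 0, "fingers": 0.06}
    - {"dx": 0, "dy": 0, "dz": 0, "rx": 0, "ry": 0, "rz": 0, "fingers": 0.06}
    - {"dx": 0, "dy": 0, "dz": 0, "rx": 0, "ry": 0, "rz": 0, "fingers": 0.06}
    - {"dx": 0, "dy": 0, "dz": 0, "rx": 0, "ry": 0, "rz": 0, "fingers": 0.06}
    - {"dx": 0, "dy": 0, "dz": 0, "rx": 0, "ry": 0, "rz": 0, "fingers": 0.06}

```text
time_s: 10.8
ee_pos: [483.9, -249.0, 259.9]
tcp_rot: [[0.864, 0.436, 0.25], [0.503, -0.75, -0.43], [0.0, 0.497, -0.868]]
contact_force: [-0.7, 0.3, -0.1]
width: 0.659
```

```bash
python3 snap.py 4 20; python3 ang.py 4 4e
```

```text
t 10.8 p [ 483.9 -249.   259.9] q [-22.2  10.8 105.7 -26.8  42.3 -35.8] w 60.1 F [-0.7  0.3 -0.1]
[[0.864, 0.436, 0.25], [0.503, -0.75, -0.43], [0.0, 0.497, -0.868]]
1.169 1.144 1.123 1.099 1.083 1.069 1.055 1.049 1.037 1.036 1.025 1.021 1.018 1.016 1.017 1.018 1.014 1.011 1.012 1.017 4 [(77.7, 37.0), (76.5, 36.5), (76.0, 36.0), (74.7, 37.5), (41.4, -26.0)]
4e [(71.7, 36.0), (71.4, 36.5), (71.3, 35.5), (70.9, 35.0), (40.3, -51.5)]
```

The rotor came back to 36° mod 120 from this side too. That only fits the heavy side starting near the top, with a clockwise fall both times. For the other side I'll take the pin at -84° and turn it clockwise to 0°.

```bash
python3 goto.py -84; python3 arc.py -84 6 10
```

```text
t 11.85 p [ 483.5 -249.2  260. ] q [-22.3  10.7 105.7 -26.8  42.3 -35.8] w 60.3 F [-0.1 -0.2  0.2]
[[0.865, 0.436, 0.25], [0.502, -0.75, -0.43], [0.0, 0.497, -0.868]]
tool shift total mm [ 64.5 -12.7 142.3]
[-0.0019  0.005  -0.0087]
[-0.0034  0.0048 -0.0083]
[-0.0049  0.0045 -0.0078]
[-0.0062  0.004  -0.007 ]
[-0.0074  0.0035 -0.0061]
[-0.0084  0.0029 -0.005 ]
[-0.0092  0.0022 -0.0038]
[-0.0098  0.0015 -0.0025]
[-0.0101  0.0007 -0.0011]
[-0.0102 -0.0001  0.0003]
```

send_rows:
  steps:
    - {"dx": 0.0325, "dy": -0.0063, "dz": 0.0, "rx": 0, "ry": 0, "rz": 0, "fingers": 0.05}
    - {"dx": 0.032, "dy": -0.0064, "dz": 0.022, "rx": 0, "ry": 0, "rz": 0, "fingers": 0.05}
    - {"dx": 0, "dy": 0, "dz": 0.04, "rx": 0, "ry": 0, "rz": 0, "fingers": 0.05}
    - {"dx": 0, "dy": 0, "dz": 0.04, "rx": 0, "ry": 0, "rz": 0, "fingers": 0.05}
    - {"dx": 0, "dy": 0, "dz": 0.04, "rx": 0, "ry": 0, "rz": 0, "fingers": 0.05}
    - {"dx": 0, "dy": 0, "dz": 0, "rx": 0, "ry": 0, "rz": 0, "fingers": 0.04}
    - {"dx": 0, "dy": 0, "dz": 0, "rx": 0, "ry": 0, "rz": 0, "fingers": 0.005}
    - {"dx": 0, "dy": 0, "dz": 0, "rx": 0, "ry": 0, "rz": 0, "fingers": 0.005}
    - {"dx": 0, "dy": 0, "dz": 0, "rx": 0, "ry": 0, "rz": 0, "fingers": 0.005}
    - {"dx": 0, "dy": 0, "dz": 0, "rx": 0, "ry": 0, "rz": 0, "fingers": 0.005}
  force: 30

```text
time_s: 13.1
ee_pos: [567.8, -268.9, 131.2]
tcp_rot: [[0.865, 0.436, 0.248], [0.501, -0.75, -0.431], [-0.002, 0.497, -0.868]]
contact_force: [-7.9, -12.2, 0.7]
width: 0.148
```

```bash
python3 -c "
from h import *
o=st(); g=np.array(o['ee_pos'])-19*np.array(o['tcp_rot'])[:,2]; print(g, pinpt([*np.load('p.npy')[:3],np.radians(-84)],0,-8))"; 
```

```text
t 13.1 p [ 567.8 -268.9  131.2] q [-20.6  28.4 103.6 -39.1  30.1 -19.5] w 13.5 F [ -7.9 -12.2   0.7]
[[0.865, 0.436, 0.248], [0.501, -0.75, -0.431], [-0.002, 0.497, -0.868]]
[ 563.08606651 -260.73786371  147.69279498] [ 564.48655184 -260.21205312  146.79435011]
```

send_rows:
  steps:
    - {"dx": -0.0029, "dy": 0.005, "dz": -0.0087, "rx": 0, "ry": 0, "rz": 0, "fingers": 0.005}
    - {"dx": -0.0034, "dy": 0.0048, "dz": -0.0083, "rx": 0, "ry": 0, "rz": 0, "fingers": 0.005}
    - {"dx": -0.0049, "dy": 0.0045, "dz": -0.0078, "rx": 0, "ry": 0, "rz": 0, "fingers": 0.005}
    - {"dx": -0.0062, "dy": 0.004, "dz": -0.007, "rx": 0, "ry": 0, "rz": 0, "fingers": 0.005}
    - {"dx": -0.0074, "dy": 0.0035, "dz": -0.0061, "rx": 0, "ry": 0, "rz": 0, "fingers": 0.005}
    - {"dx": -0.0084, "dy": 0.0029, "dz": -0.005, "rx": 0, "ry": 0, "rz": 0, "fingers": 0.005}
    - {"dx": -0.0092, "dy": 0.0022, "dz": -0.0038, "rx": 0, "ry": 0, "rz": 0, "fingers": 0.005}
    - {"dx": -0.0098, "dy": 0.0015, "dz": -0.0025, "rx": 0, "ry": 0, "rz": 0, "fingers": 0.005}
    - {"dx": -0.0101, "dy": 0.0007, "dz": -0.0011, "rx": 0, "ry": 0, "rz": 0, "fingers": 0.005}
    - {"dx": -0.0102, "dy": -0.0001, "dz": 0.0003, "rx": 0, "ry": 0, "rz": 0, "fingers": 0.005}

```text
time_s: 14.35
ee_pos: [507.9, -304.8, 190.1]
tcp_rot: [[0.864, 0.435, 0.254], [0.504, -0.749, -0.43], [0.003, 0.5, -0.866]]
contact_force: [5.8, 5.8, 3.5]
width: 0.146
```

send_rows:
  steps:
    - {"dx": 0, "dy": 0, "dz": 0, "rx": 0, "ry": 0, "rz": 0, "fingers": 0.005}
    - {"dx": 0, "dy": 0, "dz": 0, "rx": 0, "ry": 0, "rz": 0, "fingers": 0.06}
    - {"dx": 0, "dy": 0, "dz": 0, "rx": 0, "ry": 0, "rz": 0, "fingers": 0.06}
    - {"dx": 0, "dy": 0, "dz": -0.06, "rx": 0, "ry": 0, "rz": 0, "fingers": 0.06}
    - {"dx": 0, "dy": -0.02, "dz": -0.05, "rx": 0, "ry": 0, "rz": 0, "fingers": 0.06}
    - {"dx": 0, "dy": 0, "dz": 0, "rx": 0, "ry": 0, "rz": 0, "fingers": 0.06}
    - {"dx": 0, "dy": 0, "dz": 0, "rx": 0, "ry": 0, "rz": 0, "fingers": 0.06}
    - {"dx": 0, "dy": 0, "dz": 0, "rx": 0, "ry": 0, "rz": 0, "fingers": 0.06}
    - {"dx": 0, "dy": 0, "dz": 0, "rx": 0, "ry": 0, "rz": 0, "fingers": 0.06}
    - {"dx": 0, "dy": 0, "dz": 0, "rx": 0, "ry": 0, "rz": 0, "fingers": 0.06}

```text
time_s: 15.6
ee_pos: [470.4, -242.9, 273.3]
tcp_rot: [[0.865, 0.436, 0.249], [0.502, -0.751, -0.43], [-0.0, 0.497, -0.868]]
contact_force: [-0.1, -0.1, -0.6]
width: 0.652
```

```bash
python3 snap.py 5 30; python3 ang.py 5 5e
```

```text
t 15.6 p [ 470.4 -242.9  273.3] q [-22.2   8.5 106.1 -25.9  44.  -36.9] w 59.4 F [-0.1 -0.1 -0.6]
[[0.865, 0.436, 0.249], [0.502, -0.751, -0.43], [-0.0, 0.497, -0.868]]
1.119 1.098 1.086 1.062 1.058 1.044 1.032 1.025 1.023 1.018 1.016 1.019 1.017 1.013 1.014 1.014 1.014 1.016 1.013 1.013 1.011 1.011 1.013 1.012 1.011 1.009 1.012 1.013 1.012 1.012 5 [(77.5, -36.0), (76.6, -35.5), (76.6, -36.5), (75.6, -35.0), (40.6, -15.5)]
5e [(76.0, -37.5), (75.3, -37.0), (74.6, -38.0), (73.8, -36.5), (41.0, -15.5)]
```

View pics/v5.png

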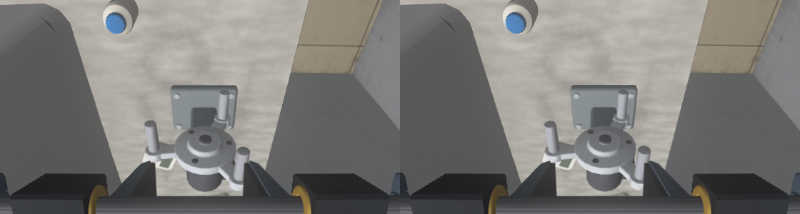

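The three releases agree. This pin comes to rest at -84° from one side and -37.5° from the other, so δ is about 23°. The heavy side is therefore down when the pin is at about -60.5°. I'll grip it here and turn it there.

```bash
python3 goto.py -37.5; python3 arc.py -37.5 -60.5 4
```

```text
t 17.15 p [ 470.4 -242.7  273.8] q [-22.1   8.5 106.1 -25.9  44.  -36.9] w 59.9 F [-0.4 -0.1  0.4]
[[0.865, 0.436, 0.25], [0.502, -0.75, -0.43], [0.0, 0.497, -0.868]]
tool shift total mm [ 47.4  13.3 121.5]
[ 0.005  -0.0021  0.0037]
[ 0.0045 -0.0024  0.0041]
[ 0.004  -0.0026  0.0044]
[ 0.0035 -0.0028  0.0048]
```

send_rows:
  steps:
    - {"dx": 0.024, "dy": 0.007, "dz": 0.021, "rx": 0, "ry": 0, "rz": 0, "fingers": 0.06}
    - {"dx": 0.023, "dy": 0.006, "dz": 0.025, "rx": 0, "ry": 0, "rz": 0, "fingers": 0.06}
    - {"dx": 0, "dy": 0, "dz": 0.038, "rx": 0, "ry": 0, "rz": 0, "fingers": 0.06}
    - {"dx": 0, "dy": 0, "dz": 0.037, "rx": 0, "ry": 0, "rz": 0, "fingers": 0.06}
    - {"dx": 0, "dy": 0, "dz": 0, "rx": 0, "ry": 0, "rz": 0, "fingers": 0.05}
    - {"dx": 0, "dy": 0, "dz": 0, "rx": 0, "ry": 0, "rz": 0, "fingers": 0.03}
    - {"dx": 0, "dy": 0, "dz": 0, "rx": 0, "ry": 0, "rz": 0, "fingers": 0.005}
    - {"dx": 0, "dy": 0, "dz": 0, "rx": 0, "ry": 0, "rz": 0, "fingers": 0.005}
    - {"dx": 0, "dy": 0, "dz": 0, "rx": 0, "ry": 0, "rz": 0, "fingers": 0.005}
    - {"dx": 0, "dy": 0, "dz": 0, "rx": 0, "ry": 0, "rz": 0, "fingers": 0.005}

```text
time_s: 18.4
ee_pos: [547.3, -280.6, 175.7]
tcp_rot: [[0.864, 0.436, 0.251], [0.503, -0.75, -0.43], [0.001, 0.498, -0.867]]
contact_force: [-0.3, 4.7, 4.9]
width: 0.147
```

send_rows:
  steps:
    - {"dx": 0.005, "dy": -0.0021, "dz": 0.0037, "rx": 0, "ry": 0, "rz": 0, "fingers": 0.005}
    - {"dx": 0.0045, "dy": -0.0024, "dz": 0.0041, "rx": 0, "ry": 0, "rz": 0, "fingers": 0.005}
    - {"dx": 0.004, "dy": -0.0026, "dz": 0.0044, "rx": 0, "ry": 0, "rz": 0, "fingers": 0.005}
    - {"dx": 0.0035, "dy": -0.0028, "dz": 0.0048, "rx": 0, "ry": 0, "rz": 0, "fingers": 0.005}
    - {"dx": 0, "dy": 0, "dz": 0, "rx": 0, "ry": 0, "rz": 0, "fingers": 0.005}
    - {"dx": 0, "dy": 0, "dz": 0, "rx": 0, "ry": 0, "rz": 0, "fingers": 0.005}
    - {"dx": 0, "dy": 0, "dz": 0, "rx": 0, "ry": 0, "rz": 0, "fingers": 0.005}
    - {"dx": 0, "dy": 0, "dz": 0, "rx": 0, "ry": 0, "rz": 0, "fingers": 0.005}
    - {"dx": 0, "dy": 0, "dz": 0, "rx": 0, "ry": 0, "rz": 0, "fingers": 0.005}
    - {"dx": 0, "dy": 0, "dz": 0, "rx": 0, "ry": 0, "rz": 0, "fingers": 0.005}

```text
time_s: 19.65
ee_pos: [561.5, -272.3, 155.7]
tcp_rot: [[0.865, 0.436, 0.25], [0.502, -0.75, -0.43], [0.0, 0.497, -0.868]]
contact_force: [-2.4, -3.9, -2.2]
width: 0.143
```

```bash
python3 snap.py 6 3; python3 ang.py 6; python3 -c "
from h import *
o=get_obs(); g=np.array(o['ee_pos'])-19*np.array(o['tcp_rot'])[:,2]; print(g, pinpt([*np.load('p.npy')[:3],np.radians(-60.5)],0,-8))"; 
```

```text
t 19.65 p [ 561.5 -272.3  155.7] q [-21.3  25.7 103.1 -35.6  32.2 -24.1] w 13.0 F [-2.4 -3.9 -2.2]
[[0.865, 0.436, 0.25], [0.502, -0.75, -0.43], [0.0, 0.497, -0.868]]
0.954 0.953 0.953 6 [(59.8, 59.0), (59.3, 58.5), (52.3, 59.5), (50.0, 58.0), (26.1, -42.0)]
[ 556.68691706 -264.14302628  172.14856067] [ 557.52551725 -264.29639613  172.00753141]
```

View pics/v6.png

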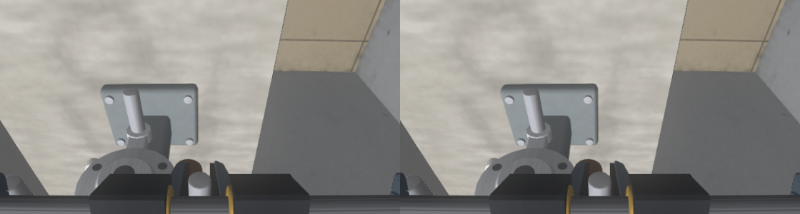

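The pin sits between the pads and the rotor is still. The visible pin is at the bottom, and the fitted angle of 59° mod 120 matches the wanted 59.5°. I'll hand in.

```bash
python3 -c "
from cell import ticket
print(ticket.hand_in())"
```

```text
the job is handed in; nothing more can be done
None
```

The job is handed in at about 20 s. A pin is still gripped and the rotor is held still with the heavy side about straight down. The hand-in gives no verdict.

- **Finding the heavy side:** I released the rotor three times. Twice it stopped at 36° (mod 120°) from one side. From the other side it stopped at -37.5°. For one pin that means rest angles of -84° and -37.5°, so it stops about 23° short of the bottom, within the stated 20–31°. The midpoint puts that pin at -60.5° when the heavy side is down.
- **Last checks:** I gripped that pin at -37.5° and turned it to -60.5°. The opening read 13 mm on the 14 mm pin, with the grip set at 30 N. Successive pictures showed no motion. The image fit gave 59° (mod 120°) against the wanted 59.5°.
- **Disagreements:**
    - During some grips the wrist felt up to about 14 N, so my axle position is probably 1–2 mm off.
    - Early angle fits were ambiguous by about 4° (36° or 40°), though the later ones were clear.
    - Which way the rotor fell was worked out from the rest angles, not watched directly.

I never went near the bottles or timer with the gripper, but I did not measure their positions again at the end.

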